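# Match the display lamp's lean to its neighbour

### The job

Ease the arm of the display lamp with the round dome shade away from you until it leans at the same angle as the arm of the other lamp, the one with the flat shade, let go and make sure that it stays there. Swing it gently, and leave the other lamp and everything else on the counter as they are.

Things in the scene. Friction and masses are not known exactly. Their poses are not given: they have to be found in the camera images.
- dome_lamp: Foot of the lamp to be set, the one with the round dome shade (86 mm across). Round foot 104 mm across, fixed to the bench; a fork with a friction hinge 70 mm above the bench carries the arm, a flat bar 18 mm wide (along the hinge axis) and 12 mm thick, 230 mm long above the hinge, the shade at its top on the side away from the robot. Origin under the foot.
- dome_hinge (a point): Middle of the dome lamp's hinge, 70 mm above the bench; x axis horizontal, the way the arm leans (away from the robot), y the hinge axis, z up. The two lamps may stand either way round, dome left or right.
- dome_grip (a point): Point on the centre line of the dome lamp's arm, 130 mm from the hinge, clear of the shade (which begins 180 mm from the hinge): a good place to take the arm by its two sides, 18 mm apart, closing along the hinge axis. Its z axis runs up along the arm, y is the hinge axis.
- dome_arm (a joint): Lean of the dome lamp's arm: 0 when upright, growing (rad) as it leans away from the robot; range -0.1 to 1.2. It starts nearly upright (0 to 0.2). The friction hinge needs about 0.7 N m to move (5 to 6 N at 130 mm) and stays where it is left.
- flat_hinge (a point): Hinge of the other lamp, the one with the flat rectangular shade (150 x 50 x 26 mm), otherwise the same lamp, facing the same way. The same point and axes.
- flat_grip (a point): The same point on the flat lamp's arm, 130 mm from its hinge; z up along the arm.
- flat_arm (a joint): Lean of the flat lamp's arm (rad, same sense): the pattern to match, somewhere between 0.45 and 0.95. Its hinge is just as stiff.
- overshelf: Wire shelf 400 mm above the bench, 840 mm (y) by 250 mm, of bars 50 mm apart, on two posts at its back corners. Origin on the bench; the front bar is 20 mm along its x from the origin, the back bar 270 mm. It hangs over both lamps (hinges within 10 mm of the origin in x): reach them from the robot's side with the tool leaning back towards the robot; a tool pointing straight down strikes it.
- tray: Fixed baking tray full of doughnuts under the shades, 160 x 500 x 18 mm (doughnuts up to 35 mm high), origin at the centre of its underside.
- bun_a: Bystander: a loose filled doughnut, 64 mm across and 30 mm high, on the bench just left of the left lamp; origin at its underside's centre.
- bun_b: Bystander: a second such loose doughnut, between the lamps, in front of the shaker; origin at its underside's centre.
- shaker: Bystander: a clear sugar shaker with a metal cap, 48 mm across and 100 mm high, standing between the two lamps; origin at its underside's centre.
- syrup: Bystander: an amber bottle, 60 mm across and 150 mm high, under the left end of the shelf; origin at its underside's centre.
- cup: Bystander: a white mug, 76 mm across and 85 mm high, under the right end of the shelf; origin at its underside's centre.

How it is judged (in metres and radians):
At the end, for the whole second after the job is handed in: The dome lamp's arm leans at the same angle as the flat lamp's arm within 5 degrees (0.087 rad), at rest (under 0.05 rad/s) and released; the flat lamp's arm is where it was (grip point within 12 mm) and every bystander within 30 mm of where it stood (angle between the z axis of dome_grip and the z axis of flat_grip, either way round below 0.087 rad and velocity of joint dome_arm between -0.05 and 0.05 rad/s and distance of flat_grip from where it was at the start of the episode below 0.012 m and distance of each of bun_a, bun_b, shaker, syrup, cup from where it was at the start of the episode below 0.03 m); the robot touches nothing.
It fails at once if the flat lamp's arm is moved (its grip point by more than 12 mm) (distance of flat_grip from where it was at the start of the episode above 0.012 m).
It fails at once if the dome lamp's arm is swung hard (faster than 2.5 rad/s) (velocity of joint dome_arm above 2.5 rad/s or velocity of joint dome_arm below -2.5 rad/s).
It fails at once if a loose thing on the counter is moved by more than 30 mm (distance of any of bun_a, bun_b, shaker, syrup, cup from where it was at the start of the episode above 0.03 m).
It also fails if it takes over 42 s, if anything falls off the work surface, if the arm or the gripper's body presses on something with over 40 N, if the wrist force passes 120 N, or if a joint passes its speed limit or range.

### The arm

A 6-joint arm with a two-finger parallel gripper is mounted at the origin on the work surface. World frame = base frame: x ahead of the robot, y to its left, z up, the work surface at z = 0. Lengths are in mm, angles in rad, forces in N, time in s.
With the tool pointing down it reaches from about 275 to 1000 mm from the base axis. Payload 8.4 kg.
Tool frame: the origin (TCP) lies at the very end of the fingers, on their centre line; the grasp point (between the pads) lies r.pinch_z behind it (r.pinch_z is the distance from the TCP to the grasp point, in mm); z points along the fingers, y is the line along which they close (so a half turn about z gives the same grasp; the last joint's range is limited). The gripper opens to 85 mm and grips with 20 to 120 N. Pads are 22 mm wide; open, the fingers measure 114 mm over their backs; the gripper's body (76 mm by 85 mm) begins 54 mm behind the grasp point. The pads swing forward as they close: fully open they stand 13 mm farther back than shut.
Start: joints at [-1.335, 0.353, 1.633, -0, 1.155, -0.002], TCP at [147.227, -607.414, 231.281] pointing down, gripper open.
Joint ranges: [-2.63, 2.63], [-0.92, 2.1], [0.06, 2.66], [-1.3, 4.44], [0, 2.69], [-3.02, 3.02]. Speed limits (rad/s): [2.22, 2.22, 2.79, 3.14, 3.14, 3.14].

### API

Orientations are given as [roll, pitch, yaw] about the fixed x, y, z axes, in that order (R = Rz(yaw) Ry(pitch) Rx(roll)).
In Python, from rig import r, grab_frame gives the robot as it stands.
- The arm moves only by the shell command python3 -m inch 'ROWS' [FORCE]. ROWS is JSON, a list of rows, each a list of 7 numbers: the turn, a rotation vector about the tool's x, y, z as a fraction of full scale, then the shift along the tool's x, y, z as a fraction of full scale, then the closure, from 0 (fully open) to 1 (shut). In form: [[rx, ry, rz, dx, dy, dz, fingers], ...]. A call has 1 to 8 rows; each row shifts and turns the commanded pose from where the row before left it, along the tool's axes as they then stand; what a row does not reach is not made up. Full scale, the value 1, is 2.5 cm for a shift and pi rad for a turn. A row lasts 1/12 s, in which the tool goes at most 41.7 mm and 7.16 degrees, less where a joint would pass 70% of its speed; a pose out of reach is approached as far as the arm can. A call with a number of a shift or a turn outside -1 to 1 is refused whole. A call with a gripper value outside its range is refused whole. The fingers move at their own pace and stop on an object; FORCE is the grip in N (left out, the last holds). Time passes only in rows, so rows that do not move let the fingers close. It gives the time, the measured TCP pose, the force, the opening and the grip force at its end, in the units of the state.
- r.sense(): the state, without advancing time (a new reading comes with each control period).
- grab_frame(name): name is "scene" or "side" or "wrist"; returns a dict with "pixels" (480x640x3 uint8, red, green, blue), "z_map" (480x640 float32, mm along the optical axis (not along the pixel's ray), 0 where there is no reading), "vertical_fov" (degrees; the focal length in pixels is half the picture's height over the tangent of half this angle, whatever the lens; pixels are square), "cx", "cy" (the principal point, pixels), "dist" ([k1, k2, p1, p2, k3] as OpenCV has them; the pictures are not rectified), "cam_to_world" (4x4, takes a point from camera to world coordinates). Camera axes: x right, y down, z forward; pixel columns grow to the right and rows downward; lengths in mm; the calibration is good to about 2 mm. A picture is of the moment at which its call begins.
- r.sign_off(): hands the job in; it is judged then, once.
The state is a dict: "clock": time; "qpos": joint angles; "qvel": joint speeds; "joint_efforts": joint torques, N m; "eef_pos": TCP position; "tcp_rot": TCP orientation; "contact_force": force on the tool from outside, world axes, zero at the start; "wrist_torque": the same for the moment, N m; "opening": opening from 0.0 (shut) to 1.0 (fully open); "grasp_force": force on a finger pad.
Only numpy, scipy, OpenCV 4.12 (cv2) and the standard library are available. Lean on these libraries where they do the work, as an engineer would, in place of code of your own. Each camera call takes 0.05 s, during which the arm holds its last target. There are 200 camera calls.

## Working session

There is one attempt and no reset: what is moved stays moved. The work goes in short steps, Python scripts to look and compute and a shell command to move; the robot and the scene stay as the last step left them, time stands still between calls to the robot, and variables do not carry over. Pictures are saved under pics/ and viewed, at most 10 in all, crops included, and the job is handed in when it is done.

```bash
ls; mkdir -p pics; python3 - <<'E'
from rig import r, grab_frame
import cv2, numpy as np
for n in ("scene","side"):
    f=grab_frame(n); cv2.imwrite(f"pics/{n}0.png",f["pixels"][:,:,::-1]); np.savez(f"{n}0.npz",**f)
    print(n,f["vertical_fov"],f["dist"],np.round(f["cam_to_world"],3).tolist())
print(r.sense(), r.pinch_z)
E
```

```text
pics
scene 46.16588193670655 [-0.1403251  0.         0.         0.         0.       ] [[-0.33, 0.825, -0.459, 1186.48], [0.944, 0.291, -0.155, 210.415], [0.006, -0.485, -0.875, 1229.681], [0.0, 0.0, 0.0, 1.0]]
side 48.74821441407188 [0.03252423 0.         0.         0.         0.        ] [[0.823, -0.538, 0.185, 394.514], [-0.568, -0.774, 0.279, -296.48], [-0.007, -0.335, -0.942, 1289.227], [0.0, 0.0, 0.0, 1.0]]
{'clock': 0.1, 'qpos': array([-1.33540932e+00,  3.53614939e-01,  1.63408719e+00, -5.17949861e-05,
        1.15521874e+00, -2.41702684e-03]), 'qvel': array([-0.00022824, -0.00161681, -0.00092837, -0.00139785,  0.0003079 ,
       -0.00058443]), 'joint_efforts': array([-6.20544815e-04, -6.06356192e+01, -3.42821038e+01,  2.79098037e-05,
        3.92645539e-03,  1.09309187e-05]), 'eef_pos': array([ 147.09897654, -606.97727252,  230.60251296]), 'tcp_rot': array([-3.14026432e+00,  4.41480759e-05,  2.37825005e-01]), 'contact_force': array([-0.21947489,  0.16496431, -0.41669616]), 'wrist_torque': array([-0.01741387, -0.01440687,  0.00548019]), 'grasp_force': 0.0, 'opening': 0.9964666352760946} 18.700000000000003
```

View pics/scene0.png

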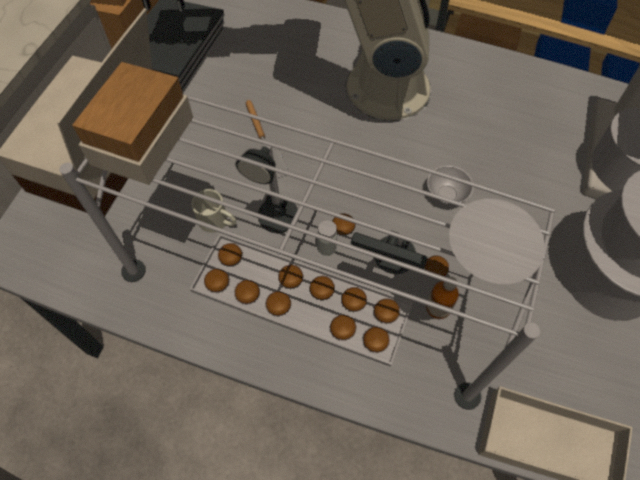

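View pics/side0.png

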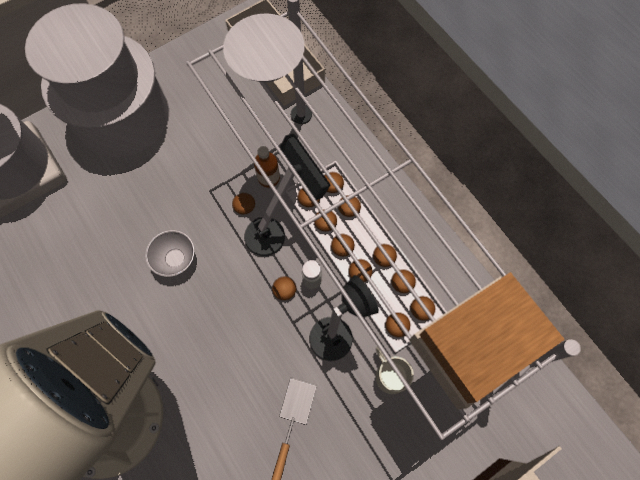

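The dome lamp is on the right: foot at side (330,340) and scene (277,212). The flat lamp's foot is at side (265,237), with its shade at (305,165). Next I'll take depth points around both lamps.

```bash
cat > h.py <<'E'
import numpy as np, cv2
def cloud(f):
    h,w=f["z_map"].shape; fl=h/2/np.tan(np.radians(float(f["vertical_fov"]))/2)
    K=np.array([[fl,0,float(f["cx"])],[0,fl,float(f["cy"])],[0,0,1]])
    u,v=np.meshgrid(np.arange(w),np.arange(h))
    n=cv2.undistortPoints(np.stack([u,v],-1).reshape(-1,1,2).astype(float),K,np.array(f["dist"],float)).reshape(h,w,2)
    z=f["z_map"].astype(float)
    P=np.dstack([n*z[...,None],z])@f["cam_to_world"][:3,:3].T+f["cam_to_world"][:3,3]
    P[z==0]=np.nan
    return P
E
python3 - <<'E'
from h import *
f=np.load("side0.npz"); g=np.load("scene0.npz")
P=cloud(f);Q=cloud(g)
for (u,v) in [(330,340),(265,237),(335,322),(345,303),(285,190),(270,225),(312,270),(285,288),(243,203),(265,155),(362,298)]: print("side",u,v,np.round(P[v,u]))
for (u,v) in [(277,212),(277,180),(253,165),(395,255),(350,240),(420,258),(327,232),(206,200)]: print("scene",u,v,np.round(Q[v,u]))
# zone maps
a=f["pixels"][120:370,200:420][:,:,::-1]; b=g["pixels"][130:290,220:470][:,:,::-1]
a=cv2.resize(a,None,fx=2.2,fy=2.2,interpolation=2);b=cv2.resize(b,(312,200));
b=cv2.resize(g["pixels"][130:240,220:320][:,:,::-1],(310,341),interpolation=2)
c=np.zeros((600,800,3),np.uint8);c[:a.shape[0],:a.shape[1]]=a;c[:341,490:]=b
cv2.imwrite("pics/c1.png",c)
E
```

```text
side 330 340 [ 517. -150.   51.]
side 265 237 [529. 146.  62.]
side 335 322 [ 526. -149.  243.]
side 345 303 [ 555. -139.  306.]
side 285 190 [608. 159. 216.]
side 270 225 [563. 184.  14.]
side 312 270 [571.   1. 101.]
side 285 288 [501.  19.  28.]
side 243 203 [536. 269.  30.]
side 265 155 [634. 293. 148.]
side 362 298 [ 582. -153.  329.]
scene 277 212 [ 535. -137.   39.]
scene 277 180 [ 422. -186.    0.]
scene 253 165 [ 603. -141.  320.]
scene 395 255 [678. 179. 275.]
scene 350 240 [532.  53.   5.]
scene 420 258 [671. 226. 279.]
scene 327 232 [581.   9. 102.]
scene 206 200 [ 564. -318.   44.]
```

View pics/c1.png

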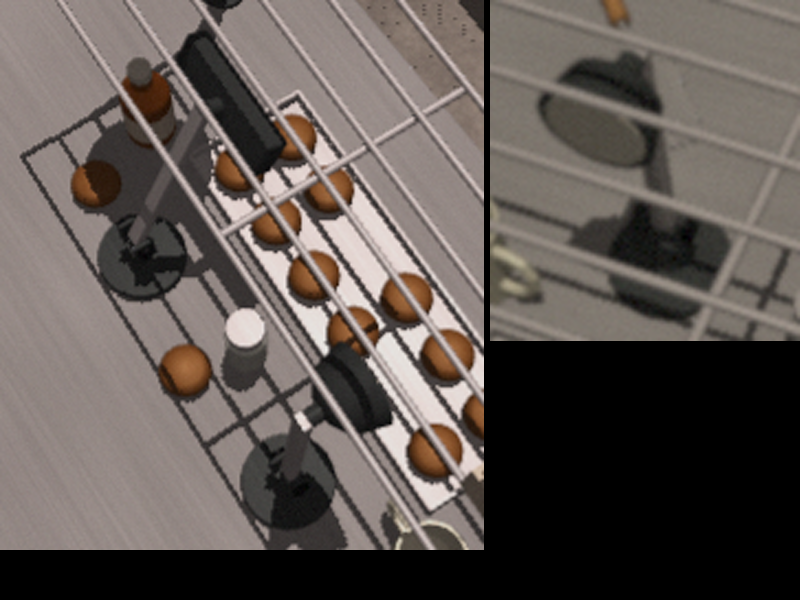

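The crop shows the flat arm running from crop (135,240) to (205,115). The dome arm is nearly upright, from (290,470) to (302,420), and its shade reaches out to the right. I'll fit both arms in 3D.

```bash
cat > arms.py <<'E'
from h import *
def fit(P,hx,hy,tmax=1.3):
    # points within the arm: 20..190 mm from hinge, |y|<25
    X=P.reshape(-1,3); d=X-[hx,hy,70]; rr=np.hypot(d[:,0],d[:,2])
    with np.errstate(invalid='ignore'):
        m=(rr>35)&(rr<175)&(abs(d[:,1])<22)&(d[:,2]>25)&(d[:,0]>-30)&(X[:,2]<300)
    return X[m]
def line(X):
    for _ in range(4):
        c=np.median(X,0); c=X.mean(0); v=np.linalg.svd(X-c)[2][0]; v*=np.sign(v[2])
        e=np.linalg.norm((X-c)-np.outer((X-c)@v,v),axis=1); X=X[e<max(12,0)] if (e<12).sum()>10 else X
    return c,v,len(X)
E
python3 - <<'E'
from arms import *
f=np.load("side0.npz"); g=np.load("scene0.npz")
for nm,F in(("side",f),("scene",g)):
    P=cloud(F)
    Z=P[...,2]
    # feet: dark pixels low
    dark=F["pixels"].max(2)<75
    for l,(hx,hy) in {"dome":(530,-150),"flat":(530,150)}.items():
        m=dark&(Z>4)&(Z<16)&(np.hypot(P[...,0]-hx,P[...,1]-hy)<75)
        pts=P[m][:,:2].astype(np.float32); print(nm,l,"foot",cv2.minEnclosingCircle(pts),len(pts))
        X=fit(P,hx,hy)
        c,v,n=line(X); print("  arm",np.round(c),np.round(v,3),n,"lean",np.arctan2(np.hypot(v[0],v[1]),v[2]))
    # shelf bars: z~400
    m=(abs(Z-400)<12)&(P[...,0]>450)&(P[...,0]<850); S=P[m]
    print("shelf",np.nanmin(S,0).round(),np.nanmax(S,0).round(), cv2.minAreaRect(S[:,:2].astype(np.float32)))
    # loose things
E
```

```text
side dome foot ((521.0233764648438, -154.14173889160156), 67.43939208984375) 797
  arm [ 525. -145.  179.] [ 0.043 -0.003  0.999] 130 lean 0.042939998697793504
side flat foot ((537.1737060546875, 157.98745727539062), 70.66613006591797) 616
  arm [576. 164. 164.] [ 0.441 -0.011  0.898] 249 lean 0.45643075855621623
shelf [ 535. -530.  388.] [827. 431. 412.] ((677.8578491210938, -51.84185791015625), (958.9594116210938, 264.0587158203125), 87.93272399902344)
scene dome foot ((525.722412109375, -150.74862670898438), 56.9185791015625) 513
  arm [ 530. -138.  153.] [0.026 0.082 0.996] 116 lean 0.08587972931531407
scene flat foot ((543.9125366210938, 162.1908721923828), 62.39977264404297) 286
  arm [577. 170. 144.] [0.443 0.016 0.896] 3 lean 0.45954799856392675
shelf [ 450. -532.  388.] [829. 430. 412.] ((675.5707397460938, -53.9765625), (992.903076171875, 335.71502685546875), 83.21721649169922)
```

```bash
python3 -m inch '[[0,0,0.0288,0,0,0,1],[0,0,0.0288,0,0,0,1],[0,0,0.0288,0,0,0,1],[0,0,0,0.5,-0.9,0,1],[0,0,0,0.5,-0.9,0,1],[0,0,0,0.5,-0.9,0,1],[0,0,0,0.5,-0.9,0,1],[0,0,0,0.5,-0.9,0,1]]' 40
```

```text
clock: 0.77
eef_pos: [213.8, -495.8, 230.9]
tcp_rot: [-3.141, 0.0, -0.034]
contact_force: [-0.7, -0.3, -0.3]
opening: -0.002
grasp_force: 0.0
```

```bash
python3 -m inch '[[0,0,0,0.8,-1,0,1],[0,0,0,0.8,-1,0,1],[0,0,0,0.8,-1,0,1],[0,0,0,0.8,-1,0,1],[0,0,0,0.8,-1,0,1],[0,0,0,0.8,-1,0,1],[0,0,0,0.8,-1,0,1],[0,0,0,0.8,-1,0,1]]'; python3 -m inch '[[0,0.0313,0,0,-0.8,0,1],[0,0.0313,0,0,-0.8,0,1],[0,0.0313,0,0,-0.8,0,1],[0,0.0313,0,0,-0.8,0,1],[0,0.0313,0,0,-0.8,0,1],[0,0.0313,0,0,-0.8,0,1],[0,0.0313,0,0,-0.6,0,1],[0,0.0313,0,0,0,0,1]]'
```

```text
clock: 1.43
eef_pos: [380.7, -301.1, 231.2]
tcp_rot: [-3.141, 0.0, -0.034]
contact_force: [-0.1, 0.1, -0.7]
opening: -0.003
grasp_force: 0.0
clock: 2.1
eef_pos: [383.6, -166.3, 229.8]
tcp_rot: [-3.132, -0.723, -0.033]
contact_force: [0.5, 0.5, -0.8]
opening: -0.002
grasp_force: 0.0
```

```bash
python3 -m inch '[[0,0,0,0.4,-0.23,0.89,1],[0,0,0,0.4,-0.23,0.89,1],[0,0,0,0.4,-0.23,0.89,1],[0,0,0,0.4,-0.23,0.89,1],[0,0,0,0,0,0,1],[0,0,0,0,0,0,1]]'; python3 - <<'E'
from rig import grab_frame
import cv2, numpy as np
f=grab_frame("side"); w=grab_frame("wrist"); np.savez("w1.npz",**w); np.savez("side1.npz",**f)
a=cv2.resize(f["pixels"][200:400,200:400],(400,400)); b=cv2.resize(w["pixels"],(400,300))
c=np.zeros((400,800,3),np.uint8); c[:,:400]=a; c[:300,400:]=b
cv2.imwrite("pics/p1.png",c[:,:,::-1])
E
```

```text
clock: 2.6
eef_pos: [474.5, -146.9, 189.1]
tcp_rot: [-3.13, -0.718, -0.032]
contact_force: [0.2, -0.3, -0.8]
opening: -0.0
grasp_force: 0.0
```

View pics/p1.png

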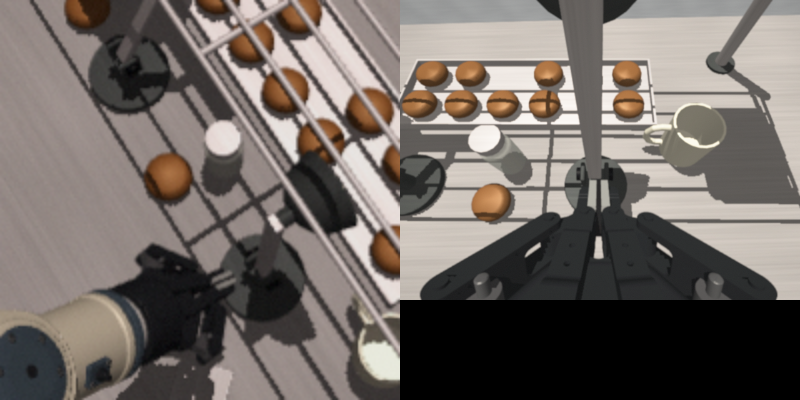

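The wrist view, at right, shows the shut fingers centred at (598,190) just in front of the dome arm. The arm is at about (590,150), so the fingers are a few mm off and I'll shift them +y. The path is clear, so I'll push gently.

```bash
python3 -m inch '[[0,0,0,0.3,-0.08,0.264,1],[0,0,0,0.3,-0.08,0.264,1],[0,0,0,0.3,0,0.264,1],[0,0,0,0.15,0,0.132,1],[0,0,0,0.15,0,0.132,1],[0,0,0,0.15,0,0.132,1],[0,0,0,0.15,0,0.132,1],[0,0,0,0,0,0,1]]'
```

```text
clock: 3.37
eef_pos: [525.0, -145.2, 189.9]
tcp_rot: [-3.132, -0.72, -0.033]
contact_force: [-0.4, 0.1, -0.5]
opening: 0.001
grasp_force: 0.0
```

```bash
python3 - <<'E'
from rig import grab_frame
import cv2, numpy as np
f=grab_frame("side"); w=grab_frame("wrist"); s=grab_frame("scene")
c=np.zeros((600,800,3),np.uint8); c[:400,:400]=cv2.resize(f["pixels"][250:370,270:390],(400,400)); c[:300,400:]=cv2.resize(w["pixels"],(400,300)); c[300:600,400:]=cv2.resize(s["pixels"][130:235,210:350],(400,300))
cv2.imwrite("pics/p2.png",c[:,:,::-1])
E
```

```text
(no output)
```

View pics/p2.png

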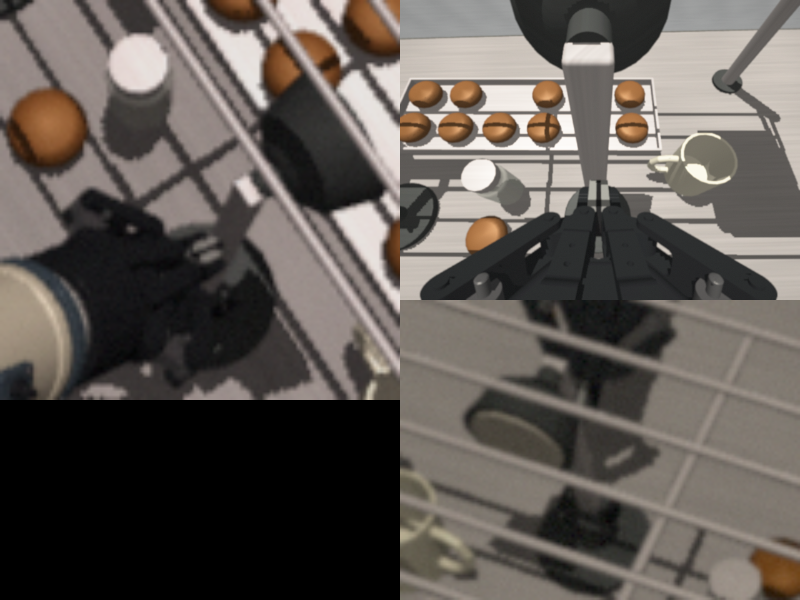

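The fingertips (wrist view (598,190)) appear to be at the bar face, still centred. I'll push on a little and measure the lean.

```bash
python3 -m inch '[[0,0,0,0.15,0,0.132,1],[0,0,0,0.15,0,0.132,1],[0,0,0,0.15,0,0.132,1],[0,0,0,0.15,0,0.132,1]]'; cat > meas.py <<'E'
from rig import r,grab_frame
from arms import *
P=cloud(grab_frame("side"))
def arm(hx,hy,ylo,yhi):
    # pixels of the bar above 150 mm from hinge down to 60: robust line in side cloud
    X=P.reshape(-1,3); d=X-[hx,hy,70]; rr=np.hypot(d[:,0],d[:,2])
    with np.errstate(invalid='ignore'):
        m=(rr>60)&(rr<232)&(d[:,1]>ylo)&(d[:,1]<yhi)&(d[:,2]>40)&(d[:,0]>-20)
    a=np.arctan2(d[m,0],d[m,2]); 
    hist,e=np.histogram(a,np.arange(-.2,1.2,.04)); print(hist.tolist())
    return X[m]
for l,h in {"dome":(522,-147),"flat":(532,158)}.items():
    X=arm(*h,-20,20); d=X-[*h,70]; rr=np.hypot(d[:,0],d[:,2]); a=np.arctan2(d[:,0],d[:,2])
    for lo in range(60,232,20):
        k=(rr>lo)&(rr<lo+20); 
        if k.sum(): print(l,lo,k.sum(),np.round(np.median(X[k],0)),round(float(np.median(a[k])),3))
E
python3 meas.py
```

```text
clock: 3.85
eef_pos: [544.3, -145.6, 189.4]
tcp_rot: [-3.132, -0.719, -0.034]
contact_force: [-4.0, 0.2, -1.6]
opening: -0.001
grasp_force: 1.9
[0, 1, 52, 75, 59, 43, 33, 32, 30, 20, 46, 148, 30, 11, 35, 2, 0, 0, 0, 0, 0, 0, 0, 0, 0, 0, 0, 0, 0, 0, 0, 0, 0, 0]
dome 60 4 [ 540. -151.  137.] 0.274
dome 100 5 [ 553. -151.  177.] 0.293
dome 120 69 [ 548. -147.  203.] 0.193
dome 140 154 [ 535. -145.  219.] 0.09
dome 160 144 [ 522. -147.  236.] 0.0
dome 180 106 [ 510. -144.  257.] -0.067
dome 200 36 [ 576. -149.  276.] 0.252
dome 220 99 [ 588. -147.  289.] 0.288
[0, 0, 0, 0, 0, 0, 0, 0, 0, 0, 0, 0, 0, 0, 16, 208, 147, 38, 45, 22, 0, 0, 0, 0, 0, 0, 0, 0, 0, 0, 0, 0, 0, 0]
flat 60 45 [561. 166. 134.] 0.422
flat 80 47 [570. 164. 152.] 0.425
flat 100 47 [579. 165. 170.] 0.431
flat 120 32 [585. 165. 185.] 0.432
flat 140 34 [598. 161. 207.] 0.442
flat 160 53 [605. 164. 223.] 0.442
flat 180 60 [614. 162. 242.] 0.441
flat 200 84 [625. 160. 256.] 0.448
flat 220 74 [646. 157. 267.] 0.533
```

```bash
python3 -m inch '[[0,0,0,0.15,0,0.132,1],[0,0,0,0.12,0,0.15,1],[0,0,0,0.12,0,0.15,1],[0,0,0,0.06,0,0.07,1],[0,0,0,0,0,0,1]]';python3 -m inch '[[0,0,0,-0.3,0,-0.264,1],[0,0,0,-0.6,0,-0.53,1],[0,0,0,-0.9,0,-0.8,1],[0,0,0,-0.9,0,-0.8,1],[0,0,0,0,0,0,1],[0,0,0,0,0,0,1]]'; cat > m2.py <<'E'
from rig import r,grab_frame
from arms import *
F={}
for n in("side","scene"): F[n]=grab_frame(n); np.savez("last_"+n+".npz",**F[n])
P=cloud(F["side"])
from scipy.stats import theilslopes
for l,(hx,hy) in {"dome":(522,-147),"flat":(532,158)}.items():
    X=P.reshape(-1,3); d=X-[hx,hy,70]; rr=np.hypot(d[:,0],d[:,2]); a=np.arctan2(d[:,0],d[:,2])
    with np.errstate(invalid='ignore'):
        m=(rr>55)&(rr<205)&(abs(d[:,1])<25)&(d[:,2]>40)&(a>.1)&(a<.65)
    X=X[m]; s=theilslopes(X[:,0],X[:,2]); e=abs(X[:,0]-s[1]-s[0]*X[:,2]); Y=X[e<9]; s2=theilslopes(Y[:,0],Y[:,2])
    k=(rr>215)&(rr<240)&m if 0 else None
    print(l,len(X),len(Y),"lean",np.arctan(s[0]),np.arctan(s2[0]),"x at z=70,190:",s2[1]+70*s2[0],s2[1]+190*s2[0],"y slope",np.median(Y[:,1]))
E
python3 m2.py
```

```text
clock: 4.32
eef_pos: [562.0, -146.2, 188.3]
tcp_rot: [-3.132, -0.721, -0.033]
contact_force: [0.2, -0.6, -0.4]
opening: 0.001
grasp_force: 0.0
clock: 4.82
eef_pos: [469.6, -143.9, 188.9]
tcp_rot: [-3.132, -0.721, -0.035]
contact_force: [0.8, -0.2, 0.4]
opening: -0.001
grasp_force: 0.0
dome 316 313 lean 0.3982865761206589 0.3979905465423481 x at z=70,190: 518.4756189430157 568.9268079070554 y slope -144.14082960088177
flat 346 335 lean 0.4589587805745586 0.4583213662686916 x at z=70,190: 529.2585160251905 588.4616941138393 y slope 164.16359505537304
```

The dome arm leans 0.398 and the flat arm 0.458, so it needs about 8 mm more push.

```bash
python3 -m inch '[[0,0,0,0.6,0,0.53,1],[0,0,0,0.6,0,0.53,1],[0,0,0,0.6,0,0.53,1],[0,0,0,0.6,0,0.53,1],[0,0,0,0.15,0,0.132,1],[0,0,0,0.15,0,0.132,1],[0,0,0,0.15,0,0.132,1],[0,0,0,0.15,0,0.132,1]]';python3 -m inch '[[0,0,0,0,0,0,1],[0,0,0,0,0,0,1]]';python3 -m inch '[[0,0,0,-0.3,0,-0.264,1],[0,0,0,-0.6,0,-0.53,1],[0,0,0,-0.9,0,-0.8,1],[0,0,0,-0.9,0,-0.8,1],[0,0,0,0,0,0,1],[0,0,0,0,0,0,1]]'; python3 m2.py
python3 - <<'E'
from h import *
f=np.load("last_side.npz")["pixels"][120:370,200:420];s=np.load("last_scene.npz")["pixels"][140:290,200:460]
c=np.zeros((600,800,3),np.uint8); c[:450,:396]=cv2.resize(f,(396,450)); c[:231,400:]=cv2.resize(s,(400,231))
cv2.imwrite("pics/p3.png",c[:,:,::-1])
E
```

```text
clock: 5.58
eef_pos: [570.0, -146.0, 187.3]
tcp_rot: [-3.131, -0.719, -0.034]
contact_force: [-4.3, -0.5, -1.5]
opening: -0.003
grasp_force: 1.5
clock: 5.75
eef_pos: [570.8, -146.5, 188.3]
tcp_rot: [-3.132, -0.72, -0.033]
contact_force: [0.1, -0.6, -0.9]
opening: 0.004
grasp_force: 0.0
clock: 6.25
eef_pos: [478.9, -144.1, 188.7]
tcp_rot: [-3.132, -0.721, -0.035]
contact_force: [0.0, -0.5, -1.3]
opening: -0.001
grasp_force: 0.0
dome 349 343 lean 0.46195194186747457 0.4616803579903818 x at z=70,190: 517.8139349677041 577.519136906735 y slope -143.93455222210864
flat 343 332 lean 0.45728555553870703 0.4577122407709105 x at z=70,190: 529.0077997740697 588.1201184733342 y slope 164.21025101930948
```

View pics/p3.png

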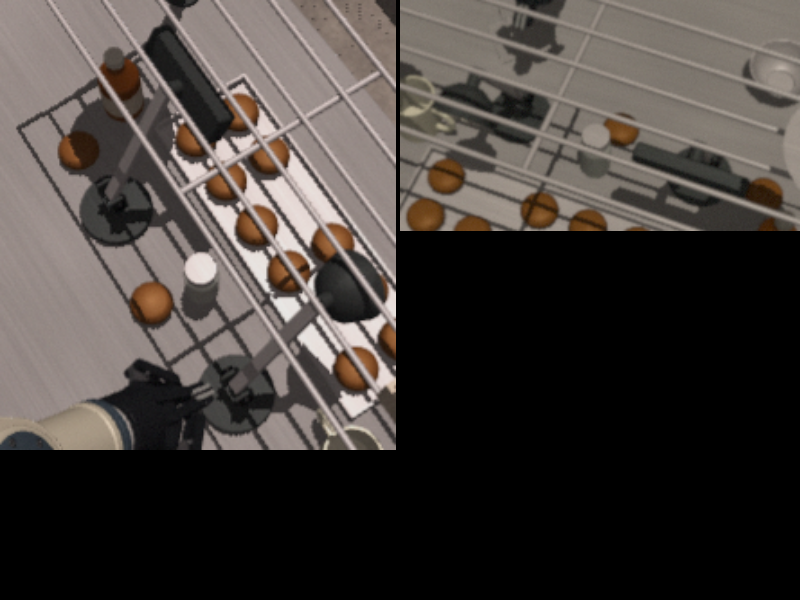

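The side view shows both arms leaning alike: flat from (115,200) to (165,95), dome from (237,385) to (325,300) in the crop. The bystanders haven't moved and the gripper is well clear. The dome arm measures 0.462 rad and the flat arm 0.458.

```bash
python3 -c "
from rig import r
print(r.sign_off())"
```

```text
the job is handed in; nothing more can be done
None
```

I pushed the dome lamp's arm gently with shut fingers to about 0.46 rad, matching the flat lamp's 0.458 rad by camera; it stayed put, the gripper is clear, nothing else looked moved, and the job is handed in (no verdict returned).

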